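# Lock the coppersmith's turntable

### The job

Lock the bench turntable so that the bowl on it cannot turn under the hammer. Push the wooden knob round with the fingertips until the slot in the disc's rim lines up with the flat lock bar, then push the bar by its upturned end through the guide and fully home into the slot. Pick nothing up, leave the bowl sitting in its ring, and leave everything else where it is.

Things in the scene. Friction and masses are not known exactly. Their poses are not given: they have to be found in the camera images.
- turntable: Fixed bench turntable, grey cast base 170 mm across. Origin on the bench top under the disc's vertical axis; z up. The lock bar's guide stands on a foot along its own -y (guide 47 mm wide, from 130 to 230 mm from the axis, with its floor, 38 mm above the bench, running on to 270 mm; two straps cross the bar, their tops 55 mm and their bolt heads 59 mm above the bench), so pushing the bar home is a push along +y of this frame.
- disc (a joint): Angle (rad) of the steel disc about the vertical axis, growing anticlockwise seen from above; 0 (or 6.28) when the slot is in line with the lock bar, 3.14 when it points away from it. It turns freely either way with no stop, with a steady drag of about 0.22 N m (about 2 N at the knob), and stays where it is left.
- slot_mouth (a point): Middle of the mouth of the slot, at the disc's rim, level with its top face. The disc is 240 mm across and 14 mm thick, its top face 50 mm above the bench. Its single slot is open at the rim, 27 mm wide, flared to 38 mm at the mouth, and 32 mm deep radially.
- lock_line (a point): Fixed point on the bar's line, 120 mm from the disc's axis, 50 mm above the bench: slot_mouth lies here when the slot is in line.
- knob (a point): Middle of the upright wooden turning knob on the disc, 100 mm from the axis, exactly opposite the slot. The knob is a fixed handle 19 mm across, from 56 to 106 mm above the bench; the gap from it to the bowl's rim is 26 mm.
- lock_bar: Loose flat steel bar, 22 mm wide, 10 mm thick, 145 mm long, 0.3 kg, lying in the guide under two straps with 1.5 mm play at each side. Origin at the middle of its nose, on the underside; the bar runs back along its own -y. The last 14 mm of the nose taper from 22 to 10 mm wide, so that it finds the slot when this is up to about 10 mm out of line at the rim. It slides with 1 to 3 N of friction.
- bar_nose (a point): Middle of the bar's nose, on its top face (48 mm above the bench). Drawn back it is 128 to 135 mm from the disc's axis; fully home it is 91 mm from it, 3 mm short of the slot's bottom.
- bar_push (a point): On the outer face of the bar's upturned end, in the middle of its width, 70 mm above the bench. The upturned end is a plate 36 mm wide and 6 mm thick, from 38 to 88 mm above the bench; it is 37 to 44 mm from the guide at the start, and its shoulders stop against the guide when the bar is home (this point then is 236 mm from the disc's axis).
- bowl: Loose copper bowl, 128 mm across its rim, 44 mm high, 0.28 kg, sitting on the disc in a low centring ring; its rim is 94 mm above the bench. Origin at the centre of its underside. It turns with the disc.
- cup: Loose copper cup, 68 mm across, 65 mm high, standing beside the guide; origin at the centre of its underside.
- punch: Loose steel chasing punch, 115 mm long, 12 mm square, lying beyond the disc; origin under its middle.
- hammer: Loose hammer, 280 mm long, lying on the robot's left; origin under its middle.
- mallet: Loose wooden mallet, head 62 mm across and 95 mm long, handle 200 mm along its own x, lying on the robot's right; origin under the head.
- rivet_jar: Loose glass jar, 64 mm across, 85 mm high; origin at the centre of its underside.
- pot: Loose copper pot, 110 mm across, 75 mm high; origin at the centre of its underside.
Not all that is in view belongs to the job. Leave any green, pink or turquoise look-alike of the lock_bar alone.

How it is judged:
By the outcome, as a careful person would: the job done as asked, in the order asked, and still so for the second after the job is handed in, with the robot touching nothing.
It also fails if it takes over 58 s, if anything falls off the work surface, if the arm or the gripper's body presses on something with over 40 N, if the wrist force passes 120 N, or if a joint passes its speed limit or range.

### The arm

A 6-joint arm with a two-finger parallel gripper is mounted at the origin on the work surface. World frame = base frame: x ahead of the robot, y to its left, z up, the work surface at z = 0. Lengths are in m, angles in rad, forces in N, time in s.
With the tool pointing down it reaches from about 0.35 to 0.975 m from the base axis. Payload 4.9 kg.
Tool frame: the origin (TCP) lies on the mounting face of the last link; the fingertips stand 173 mm ahead of it and the grasp point (between the pads) lies 155 mm ahead of it (grip_point_offset is the distance from the TCP to the grasp point, in m); z points along the fingers, x is the direction in which the jaws open and shut, and the axes are right-handed (so a half turn about z gives the same grasp; the last joint's range is limited). The gripper opens to 85 mm and grips with 20 to 120 N. Pads are 22 mm wide; open, the fingers measure 114 mm over their backs; the gripper's body (76 mm by 85 mm) begins 54 mm behind the grasp point. The pads swing forward as they close: fully open they stand 13 mm farther back than shut.
Start: joints at [1.027, 0.053, 1.613, -0, 1.476, -0.119], TCP at [0.258, 0.569, 0.405] pointing down, gripper open.
Joint ranges: [-3.01, 3.01], [-1.01, 2.22], [0.06, 2.58], [-1.02, 4.17], [0.09, 2.62], [-3.14, 3.14]. Speed limits (rad/s): [2.57, 2.57, 3.14, 3.14, 3.14, 3.14].

### API

Orientations are given as a 3x3 rotation matrix whose columns are the frame's x, y, z axes.
In Python, from rig import observe, snapshot, job_done, spot_in, trace, pinpoint, grip_point_offset gives the robot as it stands. The module is installed in compiled form; this text tells all that it offers.
- The arm moves only by the tool arm_command, never from a script. Its argument "series" is a list of rows, each a list of 3 entries, a list of its own where there are three numbers: the shift along the tool's x, y, z in mm, then the turn, a rotation vector about the tool's x, y, z in degrees, then the opening in per cent of the stroke, from 0 (shut) to 100 (fully open). A call has exactly 10 rows; each row is the pose to reach, as a shift and turn from the pose commanded when the call began, along the tool's axes at that moment; what a row does not reach only later rows make up. A row lasts 1/10 s, in which the tool goes at most 50 mm and 8.59 degrees, less where a joint would pass 70% of its speed; a pose out of reach is approached as far as the arm can. A call with a gripper value outside its range is refused whole. The fingers move at their own pace and stop on an object; the grip force is fixed at half the most. Time passes only in rows, so rows that repeat a pose let the fingers close, or fill a call up. It gives the time, the measured TCP pose, the force and the opening at its end, in the units of the state.
- observe(): the state, without advancing time (a new reading comes with each control period).
- snapshot(name): name is "scene" or "top"; returns a dict with "color" (384x512x3 uint8, red, green, blue), "range_z" (384x512 float32, m along the optical axis (not along the pixel's ray), 0 where there is no reading), "vertical_fov" (degrees; the focal length in pixels is half the picture's height over the tangent of half this angle, whatever the lens; pixels are square), "cx", "cy" (the principal point, pixels), "rvec" (rotation vector, rad) and "tvec" (3), from world to camera coordinates, as OpenCV has them. Camera axes: x right, y down, z forward; pixel columns grow to the right and rows downward; lengths in m; the calibration is good to about 2 mm. A picture is of the moment at which its call begins.
- job_done(): hands the job in, once; it reports no verdict.
Trained networks look in the newest picture that a camera, given by its name, has taken for a name from the list of things; names that differ only in an ending like _2 or _b are one class to them, and where a whole thing is asked for, a point or a joint stands for the part that bears it (a point fixed in the world has none). Each returns a list of dicts, best first, with "score" (0 to 1); they miss things now and then, are a little off and sometimes report something else, mostly with a low value. They report only what shows in the picture. A call takes as long as a camera call. They do not tell look-alikes from the thing itself.
- spot_in(camera, name): "position" ([x, y, z] in m, in world coordinates, good to about 4 mm: the middle of the surface that is visible of it).
- trace(camera, name): "region" (384x512 bool, what is visible of it).
- pinpoint(camera, name): "position" ([x, y, z] in m, in world coordinates, good to about 4 mm: a listed point, or the origin of a listed thing).
The state is a dict: "time": time; "joint_positions": joint angles; "dq": joint speeds; "tau": joint torques, N m; "tool_pos": TCP position; "eef_rot": TCP orientation; "force": force on the tool from outside, world axes, zero at the start; "moment": the same for the moment, N m; "grip_width": finger opening in m.
Only numpy, scipy, OpenCV 4.12 (cv2) and the standard library are available. Lean on these libraries where they do the work, as an engineer would, in place of code of your own. Each camera call takes 0.05 s, during which the arm holds its last target.

## Working session

There is one attempt and no reset: what is moved stays moved. The work goes in short steps, Python scripts to look and compute and a tool call to move; the robot and the scene stay as the last step left them, time stands still between calls to the robot, and variables do not carry over. Pictures are saved under pics/ and viewed, and the job is handed in when it is done.

Besides the shell and the picture viewer there is one more tool, called after ">>>" in YAML: its name, and indented under it one key for each argument. arm_command: Moves the arm, as the interface text tells. Its arguments: {"type":"object","properties":{"series":{"type":"array"}},"required":["series"]}

```bash
mkdir -p pics; cat > h.py <<'E'
import numpy as np, cv2
from rig import *
def snap(c,fn):
    s=snapshot(c); cv2.imwrite('pics/'+fn,s['color'][:,:,::-1]); return s
def cloud(s):
    f=192/np.tan(np.radians(s['vertical_fov'])/2); v,u=np.mgrid[:384,:512]; z=s['range_z']
    P=np.stack([(u-s['cx'])/f*z,(v-s['cy'])/f*z,z],-1)
    R=cv2.Rodrigues(np.array(s['rvec'],float))[0]; return (P-np.array(s['tvec']).ravel())@R
E
python3 - <<'E'
from h import *
np.set_printoptions(precision=4,suppress=True)
o=observe(); print(o['time'],o['tool_pos'],o['eef_rot'],o['grip_width'],o['force'])
for c in ['scene','top']:
    s=snap(c,c+'0.png')
    for n in ['turntable','slot_mouth','lock_line','knob','lock_bar','bar_nose','bar_push','bowl','cup']:
        print(c,n,[(np.round(d['position'],4),round(d['score'],2)) for d in pinpoint(c,n)])
print(observe()['time'])
E
```

```text
0.0 [0.2574 0.5692 0.4035] [[ 0.4121  0.9111 -0.0011]
 [ 0.9111 -0.4121 -0.0018]
 [-0.0021 -0.0002 -1.    ]] 0.08563037622940077 [-0.3359 -0.4706  0.9932]
scene turntable [(array([ 0.52  ,  0.1093, -0.0019]), 0.62)]
scene slot_mouth [(array([0.6312, 0.0655, 0.051 ]), 0.82)]
scene lock_line [(array([ 0.5045, -0.0099,  0.054 ]), 0.87)]
scene knob [(array([0.4264, 0.1452, 0.0784]), 0.55), (array([ 0.4848, -0.165 ,  0.0699]), 0.42)]
scene lock_bar [(array([ 0.5475, -0.3221,  0.0037]), 0.88), (array([ 0.5058, -0.0213,  0.0356]), 0.74), (array([ 0.3263,  0.3292, -0.0067]), 0.73), (array([ 0.5056, -0.0247,  0.0459]), 0.59), (array([ 0.3912, -0.1973, -0.0009]), 0.53)]
scene bar_nose [(array([ 0.55  , -0.3239,  0.0102]), 0.74), (array([0.3252, 0.3226, 0.0096]), 0.73), (array([ 0.5037, -0.023 ,  0.0443]), 0.62), (array([ 0.3902, -0.1978,  0.009 ]), 0.62)]
scene bar_push [(array([0.2185, 0.2286, 0.0334]), 0.86), (array([ 0.6456, -0.2163,  0.0344]), 0.75), (array([ 0.5075, -0.0245,  0.0486]), 0.67), (array([ 0.2645, -0.1342,  0.0306]), 0.62), (array([ 0.4864, -0.1683,  0.0671]), 0.5)]
scene bowl
[... 419 characters left out ...]
r [(array([ 0.3898, -0.1991,  0.0026]), 0.79), (array([ 0.5082, -0.0218,  0.0393]), 0.67), (array([0.3219, 0.3276, 0.0007]), 0.64), (array([ 0.5484, -0.3211,  0.0022]), 0.58), (array([ 0.504 , -0.4555,  0.0031]), 0.38)]
top bar_nose [(array([ 0.5048, -0.0195,  0.0502]), 0.7), (array([0.3266, 0.3263, 0.008 ]), 0.65), (array([ 0.544 , -0.3214,  0.0126]), 0.54), (array([ 0.3901, -0.1933,  0.008 ]), 0.49)]
top bar_push [(array([0.2199, 0.228 , 0.0275]), 0.64), (array([ 0.647 , -0.2194,  0.0287]), 0.62), (array([ 0.261 , -0.1327,  0.029 ]), 0.59), (array([ 0.4863, -0.17  ,  0.0711]), 0.55)]
top bowl [(array([0.5185, 0.1108, 0.0464]), 0.73)]
top cup [(array([ 0.6231, -0.0978, -0.0045]), 0.64)]
1.0
```

View images.

View pics/scene0.png

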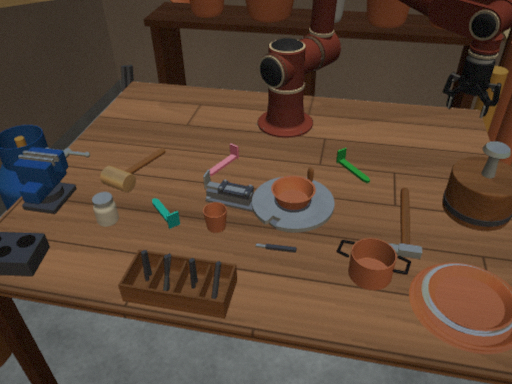

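View pics/top0.png

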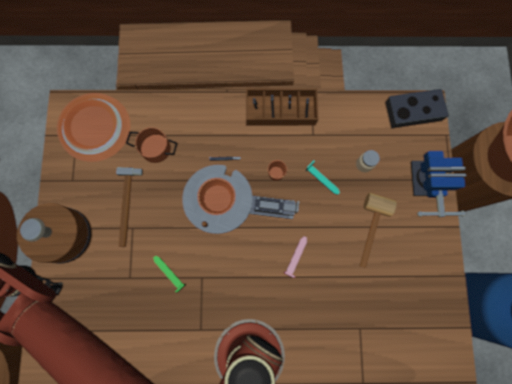

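```bash
cat >> h.py <<'E'
from scipy.optimize import least_squares
def measure(c,fn):
    s=snap(c,fn); P=cloud(s); ok=s['range_z']>0
    m=ok&(np.hypot(P[...,0]-.52,P[...,1]-.108)<.16)&(abs(P[...,2]-.050)<.004)
    return s,P,ok,m
E
python3 - <<'E'
from h import *
np.set_printoptions(precision=4,suppress=True)
for c in ['scene','top']:
    s,P,ok,m=measure(c,c+'1.png'); np.savez(c+'1.npz',P=P,ok=ok,color=s['color'])
    q=P[m][:,:2]; q=q[q[:,1]>-.02]
    # boundary: farthest points per angular bin
    cc=np.array([.52,.108])
    for _ in range(4):
        a=np.degrees(np.arctan2(*(q-cc).T[::-1])); r=np.hypot(*(q-cc).T)
        b=[]
        for k in range(-180,180,8):
            w=(a>=k)&(a<k+8)&(r<.128)
            if w.sum()>3 and not -110<k<-85: b.append(q[w][np.argmax(r[w])])
        b=np.array(b)
        f=least_squares(lambda p:np.hypot(b[:,0]-p[0],b[:,1]-p[1])-p[2],[*cc,.12],loss='soft_l1',f_scale=.002); cc=f.x[:2]
    print(c,'disc',f.x)
    k=ok&(np.hypot(P[...,0]-cc[0],P[...,1]-cc[1])<.115)&(np.hypot(P[...,0]-cc[0],P[...,1]-cc[1])>.08)&(P[...,2]>.065)
    print('knob',k.sum(),P[k].mean(0), P[k].max(0),P[k].min(0))
    rim=ok&(np.hypot(P[...,0]-cc[0],P[...,1]-cc[1])<.075)&(abs(P[...,2]-.092)<.006); print('bowl rim',P[rim].min(0),P[rim].max(0))
    u=ok&(abs(P[...,0]-.486)<.04)&(P[...,1]<-.13)&(P[...,1]>-.2)&(P[...,2]>.06); print('upturn',u.sum(),P[u].mean(0),P[u].min(0),P[u].max(0))
    g=ok&(abs(P[...,0]-.5)<.06)&(P[...,1]<-.02)&(P[...,1]>-.2)&(P[...,2]>.036)&(P[...,2]<.065)
    (x,y),sz,an=cv2.minAreaRect((P[g][:,:2]*1000).astype(np.float32)); print('guide',x,y,sz,an)
    big=cv2.resize(s['color'][150:250,170:310,::-1] if c=='top' else s['color'][150:240,190:350,::-1],None,fx=5,fy=5,interpolation=cv2.INTER_CUBIC); cv2.imwrite('pics/z_%s1.png'%c,big)
E
```

```text
scene disc [0.5246 0.1091 0.1193]
knob 72 [0.436  0.1469 0.0877] [0.4443 0.1556 0.1047] [0.4232 0.1379 0.0657]
bowl rim [0.4588 0.0452 0.086 ] [0.5888 0.1716 0.0962]
upturn 60 [ 0.4922 -0.1615  0.0755] [ 0.4718 -0.1679  0.0602] [ 0.5099 -0.1566  0.0914]
guide 497.1369323730469 -91.21341705322266 (146.3385772705078, 54.29328918457031) 81.17058563232422
top disc [0.5223 0.1093 0.1194]
knob 32 [0.4288 0.1451 0.0996] [0.4376 0.1556 0.1099] [0.421  0.1376 0.068 ]
bowl rim [0.4608 0.0474 0.086 ] [0.5844 0.1708 0.0979]
upturn 32 [ 0.4867 -0.1613  0.0817] [ 0.4697 -0.1672  0.0616] [ 0.5046 -0.1574  0.0927]
guide 496.2921142578125 -91.57501220703125 (143.1393280029297, 47.870567321777344) 83.42937469482422
```

View pics/z_top1.png

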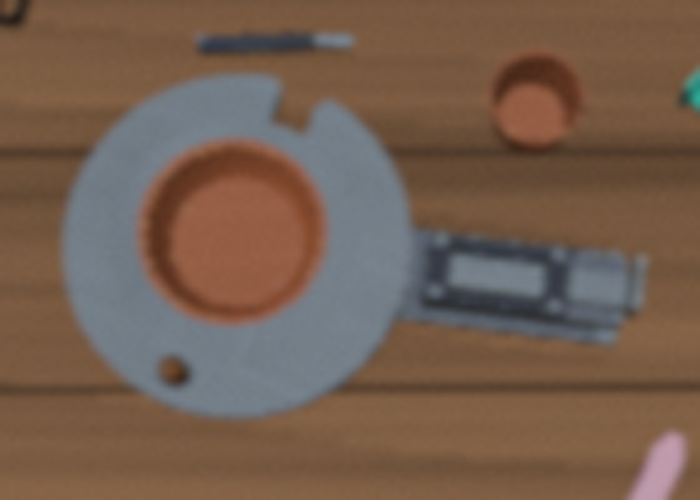

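View pics/z_scene1.png

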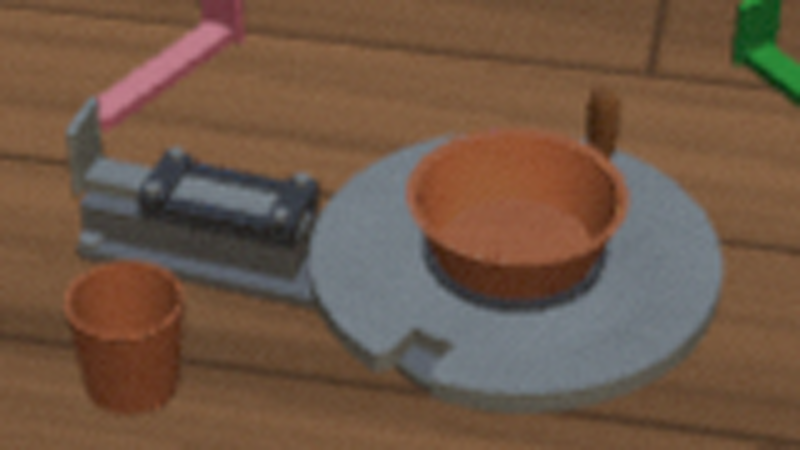

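>>> arm_command:
  series:
    - [[-30, 28, 0], [0, 0, 0], 0]
    - [[-70, 66, 0], [0, 0, 0], 0]
    - [[-110, 105, 0], [0, 0, 0], 0]
    - [[-150, 143, 0], [0, 0, 0], 0]
    - [[-190, 181, 0], [0, 0, 0], 0]
    - [[-230, 219, 0], [0, 0, 0], 0]
    - [[-270, 257, 0], [0, 0, 0], 0]
    - [[-310, 295, 0], [0, 0, 0], 0]
    - [[-335, 319, 0], [0, 0, 0], 0]
    - [[-349, 332, 0], [0, 0, 0], 0]

```text
time: 2.1
tool_pos: [0.4164, 0.1123, 0.4051]
eef_rot: [[0.413, 0.911, 0.001], [0.911, -0.413, -0.0], [0.0, 0.001, -1.0]]
force: [1.2, 0.4, 0.1]
grip_width: -0.0002
```

>>> arm_command:
  series:
    - [[0, 0, 20], [0, 0, 0], 0]
    - [[0, 0, 45], [0, 0, 0], 0]
    - [[0, 0, 70], [0, 0, 0], 0]
    - [[0, 0, 95], [0, 0, 0], 0]
    - [[0, 0, 115], [0, 0, 0], 0]
    - [[0, 0, 130], [0, 0, -1], 0]
    - [[0, 0, 145], [0, 0, -2], 0]
    - [[0, 0, 155], [0, 0, -2], 0]
    - [[0, 0, 162], [0, 0, -2], 0]
    - [[0, 0, 162], [0, 0, -2], 0]

```text
time: 3.1
tool_pos: [0.4159, 0.1146, 0.242]
eef_rot: [[0.38, 0.925, -0.002], [0.925, -0.38, -0.0], [-0.001, -0.001, -1.0]]
force: [0.4, -0.7, 0.2]
grip_width: 0.0001
```

```bash
python3 - <<'E'
from h import *
np.set_printoptions(precision=4,suppress=True)
o=observe();print(o['tool_pos'],o['eef_rot'],o['joint_positions'],o['force'])
for c in ['scene','top']:
    s=snap(c,c+'2.png')
    big=cv2.resize(s['color'][150:250,170:310,::-1] if c=='top' else s['color'][110:240,190:350,::-1],None,fx=4,fy=4,interpolation=cv2.INTER_CUBIC); cv2.imwrite('pics/z_%s2.png'%c,big)
# path table
cx=np.array([.5225,.109]); R0=o['eef_rot']; p0=o['tool_pos']
th=np.radians(157.5)
for d in range(0,80,5):
    a=th-np.radians(d); t=np.array([np.sin(a),-np.cos(a)]); K=cx+.1*np.array([np.cos(a),np.sin(a)]); F=K-.024*t
    dl=R0.T@np.array([*(F-p0[:2]),0]); print(d,F,np.round(dl*1000,1),)
E
```

```text
[0.4159 0.1146 0.242 ] [[ 0.3803  0.9249 -0.0016]
 [ 0.9249 -0.3803 -0.0001]
 [-0.0007 -0.0014 -1.    ]] [ 0.096  -0.2704  2.1946  0.      1.219  -1.0847] [ 0.3889 -0.6611  0.2308]
0 [0.4209 0.1251] [11.6  0.6 -0. ]
5 [0.4227 0.1339] [20.4 -1.1 -0. ]
10 [0.4253 0.1425] [29.3 -2.  -0. ]
15 [0.4286 0.1508] [38.3 -2.1 -0. ]
20 [0.4326 0.1589] [47.3 -1.5 -0. ]
25 [0.4372 0.1665] [56.1 -0.  -0. ]
30 [0.4426 0.1737] [64.8  2.2 -0. ]
35 [0.4485 0.1804] [73.3  5.1 -0.1]
40 [0.455  0.1866] [81.5  8.8 -0.1]
45 [0.4621 0.1922] [89.3 13.1 -0.1]
50 [0.4695 0.1972] [96.7 18.2 -0.1]
55 [0.4774 0.2014] [103.7  23.8  -0.1]
60 [0.4857 0.205 ] [110.1  30.1  -0.1]
65 [0.4942 0.2079] [116.   36.9  -0.1]
70 [0.5029 0.21  ] [121.2  44.1  -0.1]
75 [0.5118 0.2113] [125.8  51.8  -0.2]
```

View pics/z_scene2.png

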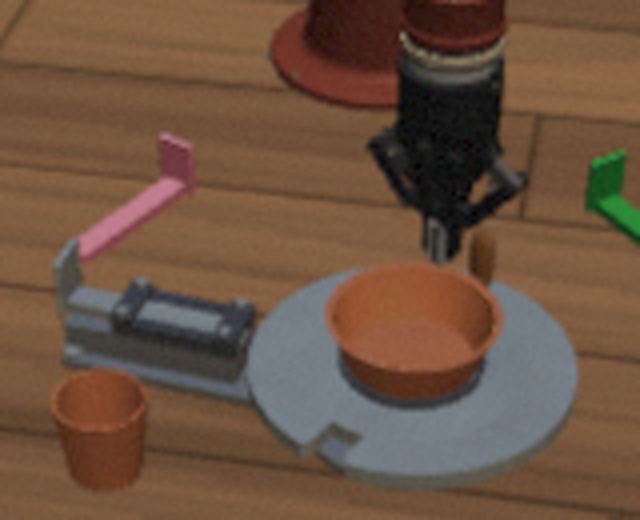

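>>> arm_command:
  series:
    - [[6, 0, 0], [0, 0, 0], 0]
    - [[12, 1, 0], [0, 0, 0], 0]
    - [[20, -1, 0], [0, 0, 5], 0]
    - [[29, -2, 0], [0, 0, 10], 0]
    - [[38, -2, 0], [0, 0, 15], 0]
    - [[47, -1, 0], [0, 0, 20], 0]
    - [[56, 0, 0], [0, 0, 25], 0]
    - [[65, 2, 0], [0, 0, 30], 0]
    - [[73, 5, 0], [0, 0, 35], 0]
    - [[77, 7, 0], [0, 0, 38], 0]

```text
time: 4.2
tool_pos: [0.4526, 0.1841, 0.2432]
eef_rot: [[0.87, 0.493, 0.001], [0.493, -0.87, 0.0], [0.001, 0.0, -1.0]]
force: [-2.2, -2.0, 1.6]
grip_width: 0.0004
```

```bash
cat >> h.py <<'E'
def look(n,net=True):
    o=observe();print(o['time'],o['tool_pos'],np.degrees(np.arctan2(o['eef_rot'][1,0],o['eef_rot'][0,0])),o['force'],o['joint_positions'])
    for c in ['scene','top']:
        s=snap(c,c+n+'.png')
        big=cv2.resize(s['color'][150:250,170:310,::-1] if c=='top' else s['color'][110:240,190:350,::-1],None,fx=4,fy=4,interpolation=cv2.INTER_CUBIC); cv2.imwrite('pics/z_%s%s.png'%(c,n),big)
        if net:
          for nm in ['slot_mouth','knob']:
            for d in pinpoint(c,nm)[:2]:
                p=d['position']; print(c,nm,p,round(d['score'],2),'ang',np.degrees(np.arctan2(p[1]-.109,p[0]-.5225)),'r',np.hypot(p[1]-.109,p[0]-.5225))
    return o
E
python3 - <<'E'
from h import *
np.set_printoptions(precision=4,suppress=True)
o=look('3')
cx=np.array([.5225,.109]); R0=o['eef_rot']; p0=o['tool_pos']
th=np.radians(157.5)
for d in range(35,85,5):
    a=th-np.radians(d); t=np.array([np.sin(a),-np.cos(a)]); K=cx+.1*np.array([np.cos(a),np.sin(a)]); F=K-.024*t
    dl=R0.T@np.array([*(F-p0[:2]),0]); print(d,F,np.round(dl*1000,1),)
E
```

```text
4.2 [0.4526 0.1841 0.2432] 29.539631334257155 [-2.2402 -1.9777  1.6433] [ 0.2338 -0.1169  2.0623  0.      1.1955 -0.2818]
scene slot_mouth [0.5779, 0.0049, 0.0536] 0.86 ang -61.97895835541667 r 0.11792357694710587
scene knob [0.4704, 0.1948, 0.0788] 0.81 ang 121.26721673311971 r 0.10037952978570878
top slot_mouth [0.5764, 0.0051, 0.0538] 0.64 ang -62.58115822179497 r 0.1170487932445269
top slot_mouth [0.4997, 0.4325, -0.0024] 0.52 ang 94.03149054889771 r 0.32430246684229835
top knob [0.6556, -0.4242, 0.0029] 0.5 ang -75.98398541318298 r 0.5495615070217346
top knob [0.5017, 0.4335, -0.0002] 0.34 ang 93.66756261473067 r 0.32516594225102974
35 [0.4485 0.1804] [-5.3  1.1 -0. ]
40 [0.455  0.1866] [ 3.4 -1.   0. ]
45 [0.4621 0.1922] [12.2 -2.4  0. ]
50 [0.4695 0.1972] [21.2 -3.1  0. ]
55 [0.4774 0.2014] [30.2 -2.9  0. ]
60 [0.4857 0.205 ] [39.1 -1.9  0. ]
65 [0.4942 0.2079] [47.9 -0.2  0. ]
70 [0.5029 0.21  ] [56.5  2.3  0. ]
75 [0.5118 0.2113] [64.9  5.5  0. ]
80 [0.5207 0.2118] [72.9  9.4  0.1]
```

View pics/z_scene3.png

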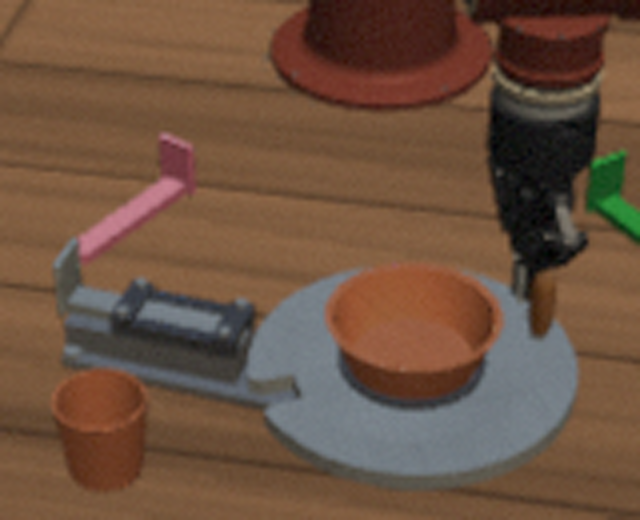

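>>> arm_command:
  series:
    - [[5, -1, 0], [0, 0, 2], 0]
    - [[12, -2, 0], [0, 0, 6], 0]
    - [[21, -3, 0], [0, 0, 11], 0]
    - [[30, -3, 0], [0, 0, 16], 0]
    - [[39, -2, 0], [0, 0, 21], 0]
    - [[48, 0, 0], [0, 0, 26], 0]
    - [[53, 1, 0], [0, 0, 29], 0]
    - [[56, 2, 0], [0, 0, 31], 0]
    - [[57, 2, 0], [0, 0, 32], 0]
    - [[57, 2, 0], [0, 0, 32], 0]

```text
time: 5.5
tool_pos: [0.5023, 0.2095, 0.2426]
eef_rot: [[0.999, -0.04, -0.0], [-0.04, -0.999, -0.0], [-0.0, 0.0, -1.0]]
force: [-1.2, 0.4, 0.5]
grip_width: -0.0003
```

```bash
python3 - <<'E'
from h import *
np.set_printoptions(precision=4,suppress=True)
o=look('4')
cx=np.array([.5225,.109]); R0=o['eef_rot']; p0=o['tool_pos']
th=np.radians(157.5)
for d in range(69,81,2):
    a=th-np.radians(d); t=np.array([np.sin(a),-np.cos(a)]); K=cx+.1*np.array([np.cos(a),np.sin(a)]); F=K-.024*t
    dl=R0.T@np.array([*(F-p0[:2]),0]); print(d,F,np.round(dl*1000,1),)
im=cv2.imread('pics/scene4.png')[165:225,195:290]; cv2.imwrite('pics/zz4.png',cv2.resize(im,None,fx=8,fy=8,interpolation=cv2.INTER_CUBIC))
im=cv2.imread('pics/top4.png')[180:225,200:310]; cv2.imwrite('pics/zt4.png',cv2.resize(im,None,fx=7,fy=7,interpolation=cv2.INTER_CUBIC))
E
```

```text
5.5 [0.5023 0.2095 0.2426] -2.316218507077593 [-1.2051  0.3563  0.5367] [ 0.2585  0.0203  1.9315 -0.0001  1.1904  0.2989]
scene slot_mouth [0.5153, -0.0067, 0.0474] 0.66 ang -93.56091902358467 r 0.11592381118648575
scene knob [0.5249, 0.2075, 0.0783] 0.94 ang 88.60423686919945 r 0.09852923424040196
top slot_mouth [0.5153, -0.0092, 0.0503] 0.82 ang -93.48579118312213 r 0.1184190862994644
top slot_mouth [0.5176, 0.1078, 0.0505] 0.55 ang -166.2392148882089 r 0.005044799302251789
top knob [0.526, 0.2118, 0.0774] 0.61 ang 88.05002143142607 r 0.10285956445562074
69 [0.5011 0.2096] [-1.2 -0.   0. ]
71 [0.5046 0.2103] [ 2.3 -0.8 -0. ]
73 [0.5082 0.2108] [ 5.8 -1.5 -0. ]
75 [0.5118 0.2113] [ 9.4 -2.1 -0. ]
77 [0.5153 0.2116] [12.9 -2.6 -0. ]
79 [0.5189 0.2118] [16.5 -2.9 -0. ]
```

View pics/zz4.png

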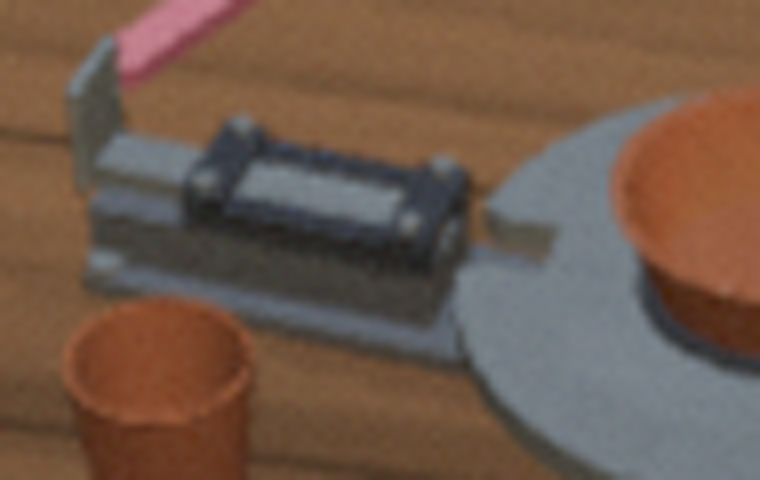

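View pics/zt4.png

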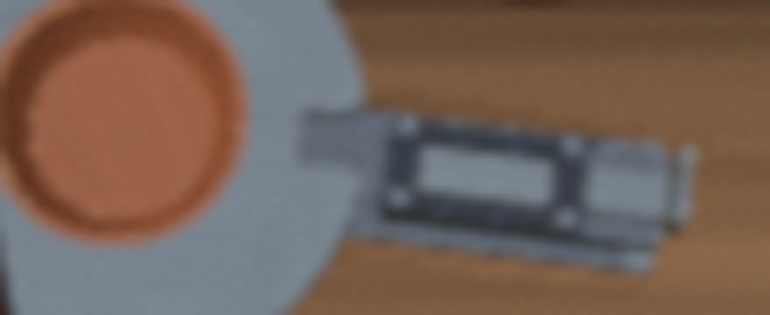

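>>> arm_command:
  series:
    - [[2, 0, 0], [0, 0, 1], 0]
    - [[4, -1, 0], [0, 0, 2], 0]
    - [[5, -1, 0], [0, 0, 3], 0]
    - [[6, -1, 0], [0, 0, 4], 0]
    - [[7, -1, 0], [0, 0, 4], 0]
    - [[7, -1, 0], [0, 0, 4], 0]
    - [[7, -1, 0], [0, 0, 4], 0]
    - [[7, -1, 0], [0, 0, 4], 0]
    - [[7, -1, 0], [0, 0, 4], 0]
    - [[7, -1, 0], [0, 0, 4], 0]

```text
time: 6.8
tool_pos: [0.5096, 0.2103, 0.2428]
eef_rot: [[0.994, -0.11, 0.0], [-0.11, -0.994, -0.0], [0.0, 0.0, -1.0]]
force: [-1.3, 0.4, 0.3]
grip_width: 0.0
```

```bash
python3 - <<'E'
from h import *
np.set_printoptions(precision=4,suppress=True)
o=look('5')
for c in ['scene','top']: print(c,[(np.round(d['position'],4),round(d['score'],2)) for d in pinpoint(c,'lock_line')])
im=cv2.imread('pics/scene5.png')[165:225,195:290]; cv2.imwrite('pics/zz5.png',cv2.resize(im,None,fx=8,fy=8,interpolation=cv2.INTER_CUBIC))
im=cv2.imread('pics/top5.png')[180:225,200:310]; cv2.imwrite('pics/zt5.png',cv2.resize(im,None,fx=7,fy=7,interpolation=cv2.INTER_CUBIC))
E
```

```text
6.8 [0.5096 0.2103 0.2428] -6.340831138952612 [-1.309   0.3852  0.2681] [ 0.2564  0.0362  1.9148 -0.0002  1.1903  0.3672]
scene slot_mouth [0.6536, -0.4213, 0.0016] 0.74 ang -76.11384503090008 r 0.5462648624980376
scene slot_mouth [0.5053, -0.0078, 0.0488] 0.55 ang -98.37718372410566 r 0.11805964594221008
scene knob [0.5314, 0.2114, 0.0802] 0.82 ang 85.03267375901481 r 0.10278603990815095
scene knob [0.4876, -0.1679, 0.071] 0.22 ang -97.18358274461019 r 0.279090702102381
top slot_mouth [0.5053, -0.0089, 0.0492] 0.64 ang -98.30011900503628 r 0.11914801718870524
top knob [0.5353, 0.2101, 0.0778] 0.58 ang 82.78432584777886 r 0.10190706550578327
scene [(array([ 0.5073, -0.0106,  0.0576]), 0.65), (array([ 0.5058, -0.0085,  0.0489]), 0.3)]
top [(array([ 0.5011, -0.0096,  0.0499]), 0.8), (array([ 0.6213, -0.0949, -0.0022]), 0.41)]
```

View pics/zz5.png

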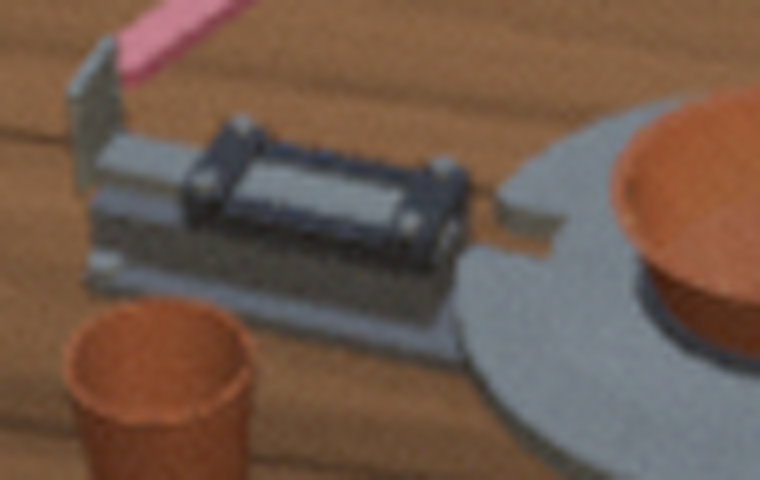

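View pics/zt5.png

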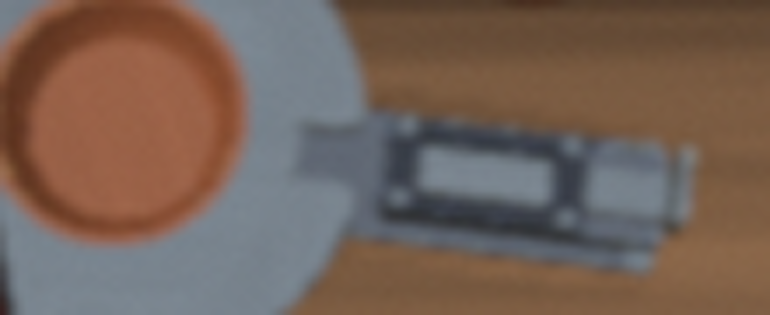

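>>> arm_command:
  series:
    - [[-10, 0, 0], [0, 0, 0], 0]
    - [[-22, -2, 0], [0, 0, 0], 0]
    - [[-22, -2, -25], [0, 0, 0], 0]
    - [[-22, -2, -65], [0, 0, 0], 0]
    - [[-22, -2, -105], [0, 0, 0], 0]
    - [[-15, 20, -120], [0, 0, 0], 0]
    - [[-10, 60, -120], [0, 0, 1], 0]
    - [[-5, 105, -120], [0, 0, 1], 0]
    - [[0, 150, -120], [0, 0, 1], 0]
    - [[5, 190, -120], [0, 0, 1], 0]

```text
time: 8.2
tool_pos: [0.4924, 0.0197, 0.3627]
eef_rot: [[0.992, -0.127, 0.001], [-0.127, -0.992, -0.0], [0.001, 0.0, -1.0]]
force: [1.0, -0.3, -0.5]
grip_width: -0.0003
```

>>> arm_command:
  series:
    - [[2, 40, 0], [0, 0, 0], 0]
    - [[4, 80, 0], [0, 0, 0], 0]
    - [[6, 120, 0], [0, 0, 0], 0]
    - [[9, 160, 0], [0, 0, 0], 0]
    - [[11, 195, 0], [0, 0, 0], 0]
    - [[13, 212, 0], [0, 0, 0], 0]
    - [[13, 218, 0], [0, 0, 0], 0]
    - [[13, 218, 20], [0, 0, 0], 0]
    - [[13, 218, 40], [0, 0, 0], 0]
    - [[13, 218, 40], [0, 0, 0], 0]

```text
time: 9.2
tool_pos: [0.4776, -0.195, 0.3193]
eef_rot: [[0.992, -0.126, -0.005], [-0.126, -0.992, 0.004], [-0.006, -0.003, -1.0]]
force: [-1.0, 1.2, -0.6]
grip_width: -0.0001
```

```bash
python3 - <<'E'
from h import *
np.set_printoptions(precision=4,suppress=True)
o=look('6',False); print(o['eef_rot'])
for c in ['scene','top']: 
    print(c,[(np.round(d['position'],4),round(d['score'],2)) for d in pinpoint(c,'bar_push')])
    print(c,[(np.round(d['position'],4),round(d['score'],2)) for d in pinpoint(c,'slot_mouth')])
E
```

```text
9.2 [ 0.4776 -0.195   0.3193] -7.260913439963686 [-0.9789  1.1698 -0.6044] [-0.5321 -0.1406  1.9458  0.0005  1.3429 -0.4055]
[[ 0.992  -0.1264 -0.0054]
 [-0.1264 -0.992   0.0037]
 [-0.0058 -0.003  -1.    ]]
scene [(array([ 0.4893, -0.1645,  0.0686]), 0.84), (array([0.2209, 0.2289, 0.0309]), 0.71), (array([ 0.6465, -0.2202,  0.0325]), 0.67), (array([ 0.2623, -0.1339,  0.0297]), 0.56)]
scene [(array([ 0.5063, -0.0116,  0.051 ]), 0.93)]
top [(array([0.2192, 0.2294, 0.0292]), 0.8), (array([ 0.4882, -0.1698,  0.0696]), 0.58), (array([ 0.6481, -0.2191,  0.0295]), 0.36)]
top [(array([ 0.5076, -0.0093,  0.05  ]), 0.9)]
```

View pics/z_scene6.png

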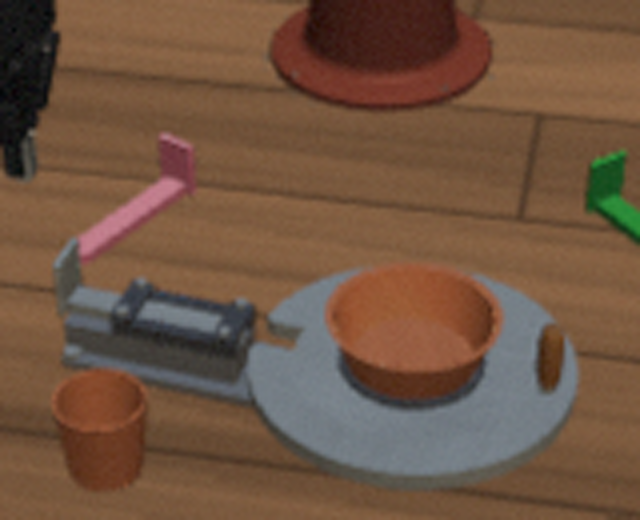

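>>> arm_command:
  series:
    - [[3, 6, 0], [0, 0, 0], 0]
    - [[5, 6, 10], [0, 0, 0], 0]
    - [[5, 6, 30], [0, 0, 0], 0]
    - [[5, 6, 50], [0, 0, 0], 0]
    - [[5, 6, 65], [0, 0, 0], 0]
    - [[5, 6, 78], [0, 0, 0], 0]
    - [[5, 6, 85], [0, 0, 0], 0]
    - [[5, 6, 85], [0, 0, 0], 0]
    - [[5, 6, 85], [0, 0, 0], 0]
    - [[5, 6, 85], [0, 0, 0], 0]

```text
time: 10.5
tool_pos: [0.4832, -0.2037, 0.2388]
eef_rot: [[0.992, -0.128, 0.002], [-0.128, -0.992, -0.001], [0.002, 0.001, -1.0]]
force: [0.4, -0.5, 0.2]
grip_width: -0.0004
```

```bash
python3 - <<'E'
from h import *
np.set_printoptions(precision=4,suppress=True)
o=look('7',False); print(o['eef_rot'])
im=cv2.imread('pics/scene7.png')[130:230,170:300]; cv2.imwrite('pics/zz7.png',cv2.resize(im,None,fx=6,fy=6,interpolation=cv2.INTER_CUBIC))
E
```

```text
10.5 [ 0.4832 -0.2037  0.2388] -7.336146671375697 [ 0.3651 -0.4741  0.1618] [-0.541  -0.022   1.981  -0.      1.1807 -0.4129]
[[ 0.9918 -0.1277  0.0016]
 [-0.1277 -0.9918 -0.001 ]
 [ 0.0018  0.0008 -1.    ]]
```

View pics/zz7.png

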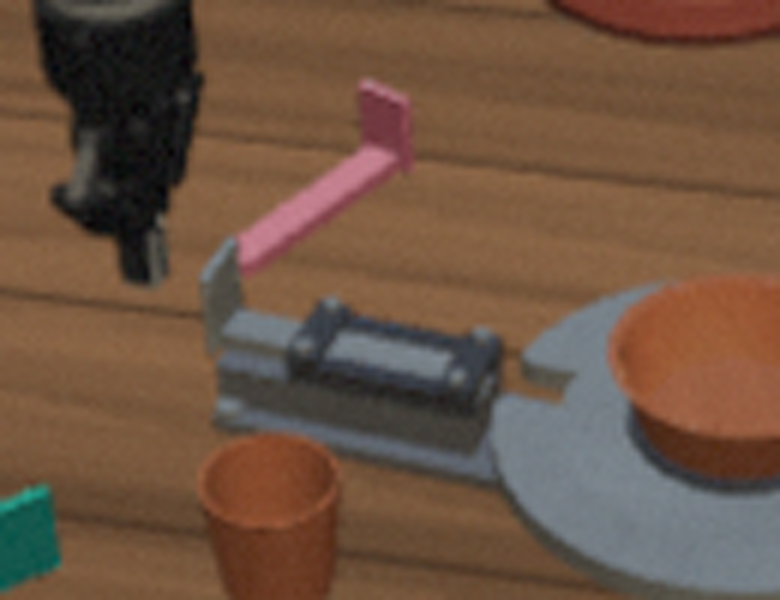

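View pics/z_top7.png

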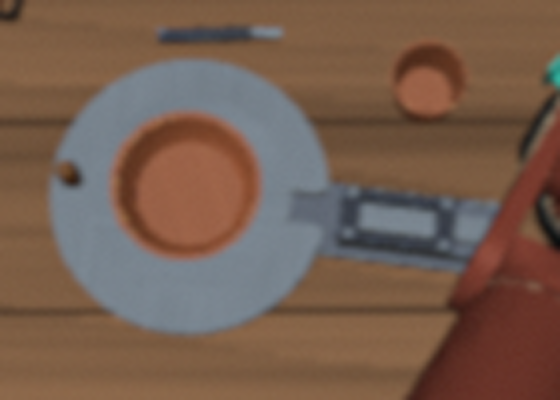

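>>> arm_command:
  series:
    - [[0, -4, 3], [0, 0, 0], 0]
    - [[0, -10, 5], [0, 0, 0], 0]
    - [[0, -16, 5], [0, 0, 0], 0]
    - [[0, -22, 5], [0, 0, 0], 0]
    - [[0, -28, 5], [0, 0, 0], 0]
    - [[0, -34, 5], [0, 0, 0], 0]
    - [[0, -39, 5], [0, 0, 0], 0]
    - [[0, -43, 5], [0, 0, 0], 0]
    - [[0, -46, 5], [0, 0, 0], 0]
    - [[0, -48, 5], [0, 0, 0], 0]

```text
time: 11.6
tool_pos: [0.4889, -0.1557, 0.2327]
eef_rot: [[0.992, -0.128, -0.0], [-0.128, -0.992, -0.0], [-0.0, 0.0, -1.0]]
force: [-1.0, -0.9, -0.7]
grip_width: 0.0001
```

```bash
python3 - <<'E'
from h import *
np.set_printoptions(precision=4,suppress=True)
o=look('8',False)
im=cv2.imread('pics/scene8.png')[130:230,170:300]; cv2.imwrite('pics/zz8.png',cv2.resize(im,None,fx=6,fy=6,interpolation=cv2.INTER_CUBIC))
E
```

```text
11.6 [ 0.4889 -0.1557  0.2327] -7.332569620636342 [-0.9804 -0.9263 -0.6787] [-0.4533 -0.0399  2.01   -0.0002  1.1715 -0.3253]
```

View pics/zz8.png

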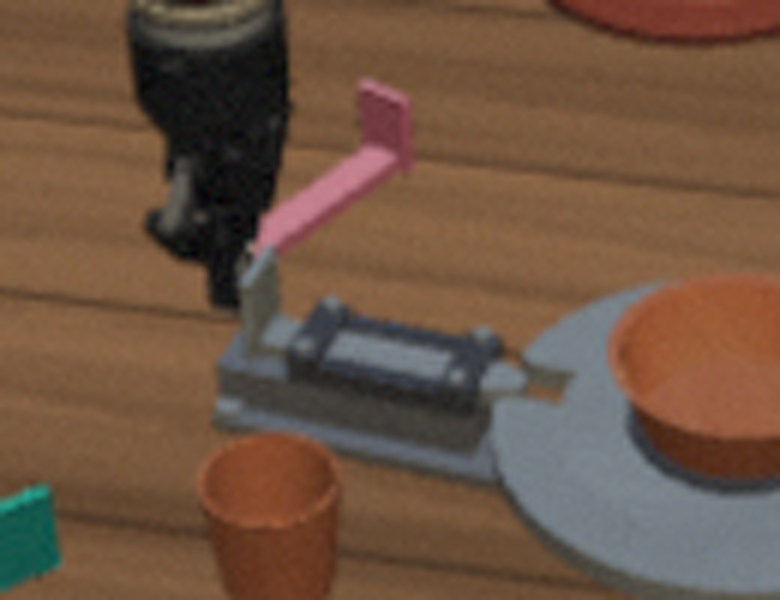

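>>> arm_command:
  series:
    - [[0, -3, 0], [0, 0, 0], 0]
    - [[0, -6, 0], [0, 0, 0], 0]
    - [[0, -9, 0], [0, 0, 0], 0]
    - [[0, -12, 0], [0, 0, 0], 0]
    - [[0, -14, 0], [0, 0, 0], 0]
    - [[0, -16, 0], [0, 0, 0], 0]
    - [[0, -17, 0], [0, 0, 0], 0]
    - [[0, -18, 0], [0, 0, 0], 0]
    - [[0, -18, 0], [0, 0, 0], 0]
    - [[0, -18, 0], [0, 0, 0], 0]

```text
time: 12.7
tool_pos: [0.4912, -0.1379, 0.2327]
eef_rot: [[0.992, -0.128, 0.0], [-0.128, -0.992, 0.0], [0.0, -0.0, -1.0]]
force: [0.8, 0.0, 0.8]
grip_width: -0.0001
```

>>> arm_command:
  series:
    - [[0, -1, 0], [0, 0, 0], 0]
    - [[0, -1, 0], [0, 0, 0], 0]
    - [[0, -1, 0], [0, 0, 0], 0]
    - [[0, -2, 0], [0, 0, 0], 0]
    - [[0, -2, 0], [0, 0, 0], 0]
    - [[0, -2, 0], [0, 0, 0], 0]
    - [[0, -2, 0], [0, 0, 0], 0]
    - [[0, -2, 0], [0, 0, 0], 0]
    - [[0, -2, 0], [0, 0, 0], 0]
    - [[0, -2, 0], [0, 0, 0], 0]

```text
time: 13.7
tool_pos: [0.4914, -0.1365, 0.2328]
eef_rot: [[0.992, -0.128, -0.0], [-0.128, -0.992, -0.002], [0.0, 0.002, -1.0]]
force: [-1.1, -4.9, 0.5]
grip_width: 0.0001
```

>>> arm_command:
  series:
    - [[0, -1, 0], [0, 0, 0], 0]
    - [[0, -1, 0], [0, 0, 0], 0]
    - [[0, -1, 0], [0, 0, 0], 0]
    - [[0, -2, 0], [0, 0, 0], 0]
    - [[0, -2, 0], [0, 0, 0], 0]
    - [[0, -2, 0], [0, 0, 0], 0]
    - [[0, -2, 0], [0, 0, 0], 0]
    - [[0, -2, 0], [0, 0, 0], 0]
    - [[0, -2, 0], [0, 0, 0], 0]
    - [[0, -2, 0], [0, 0, 0], 0]

```text
time: 14.7
tool_pos: [0.4915, -0.1357, 0.2329]
eef_rot: [[0.992, -0.127, -0.001], [-0.127, -0.992, -0.006], [0.0, 0.006, -1.0]]
force: [-1.8, -12.2, -1.2]
grip_width: -0.0004
```

```bash
python3 - <<'E'
from h import *
np.set_printoptions(precision=4,suppress=True)
o=look('9',False)
im=cv2.imread('pics/scene9.png')[130:230,170:300]; cv2.imwrite('pics/zz9.png',cv2.resize(im,None,fx=6,fy=6,interpolation=cv2.INTER_CUBIC))
E
```

```text
14.7 [ 0.4915 -0.1357  0.2329] -7.3216934116550405 [ -1.8155 -12.1557  -1.1549] [-0.4143 -0.0482  2.0176 -0.0061  1.1704 -0.2842]
```

View pics/zz9.png

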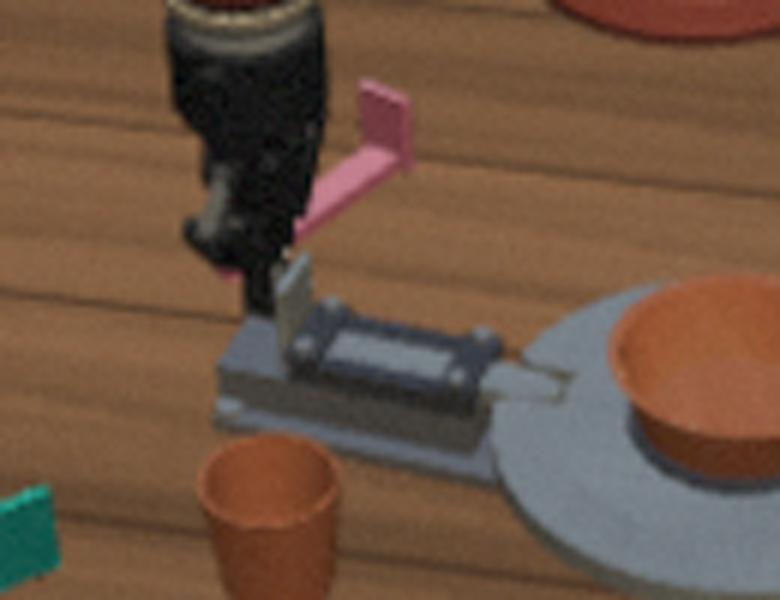

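>>> arm_command:
  series:
    - [[0, 6, 0], [0, 0, 0], 0]
    - [[0, 20, 0], [0, 0, 0], 0]
    - [[0, 40, 0], [0, 0, 0], 0]
    - [[0, 50, 0], [0, 0, 0], 0]
    - [[0, 50, -15], [0, 0, 0], 0]
    - [[0, 50, -45], [0, 0, 0], 0]
    - [[0, 50, -80], [0, 0, 0], 0]
    - [[0, 70, -110], [0, 0, 0], 0]
    - [[0, 100, -130], [0, 0, 0], 0]
    - [[0, 120, -140], [0, 0, 0], 0]

```text
time: 15.8
tool_pos: [0.4767, -0.2538, 0.3772]
eef_rot: [[0.992, -0.127, 0.005], [-0.127, -0.992, -0.003], [0.005, 0.002, -1.0]]
force: [0.3, -0.9, -0.1]
grip_width: -0.0003
```

>>> arm_command:
  series:
    - [[-20, 20, 0], [0, 0, 0], 0]
    - [[-40, 50, 0], [0, 0, 0], 0]
    - [[-50, 80, 0], [0, 0, 0], 0]
    - [[-50, 100, 0], [0, 0, 0], 0]
    - [[-50, 100, 0], [0, 0, 0], 0]
    - [[-50, 100, 0], [0, 0, 0], 0]
    - [[-50, 100, 0], [0, 0, 0], 0]
    - [[-50, 100, 0], [0, 0, 0], 0]
    - [[-50, 100, 0], [0, 0, 0], 0]
    - [[-50, 100, 0], [0, 0, 0], 0]

```text
time: 16.8
tool_pos: [0.4143, -0.3454, 0.3727]
eef_rot: [[0.992, -0.127, -0.0], [-0.127, -0.992, 0.0], [-0.0, -0.0, -1.0]]
force: [0.7, -1.0, 0.0]
grip_width: -0.0001
```

```bash
python3 - <<'E'
from h import *
np.set_printoptions(precision=4,suppress=True)
o=look('10',False)
c=np.array([.5225,.109]);u=np.array([-.129,-.992])
for cam in ['scene','top']:
    for n in ['bar_push','bar_nose','bowl','cup']:
        for d in pinpoint(cam,n):
            p=np.array(d['position']); q=p[:2]-c
            if abs(q@[.992,-.129])<.02 or n=='cup': print(cam,n,p,'along',q@u,'across',q@[.992,-.129],d['score'])
a=cv2.imread('pics/scene10.png')[150:230,190:300]; b=cv2.imread('pics/top10.png')[170:225,200:310]
cv2.imwrite('pics/zz10.png',cv2.resize(np.vstack([a,b]),None,fx=4.4,fy=4.4,interpolation=cv2.INTER_CUBIC))
E
```

```text
16.8 [ 0.4143 -0.3454  0.3727] -7.288453262064729 [ 0.7236 -0.9617  0.0022] [-0.833  -0.131   1.8453  0.0001  1.4274 -0.7058]
scene bar_push [ 0.4946 -0.1264  0.0703] along 0.2371159 across 0.00268980000000002 0.76
scene bar_push [ 0.5071 -0.0095  0.0482] along 0.1195386 across 9.7000000000308e-06 0.63
scene bar_nose [0.5107 0.0141 0.0465] along 0.09566299999999998 across 0.0005365000000000781 0.59
scene bowl [0.522  0.1052 0.0509] along 0.003834099999999991 across -5.799999999945645e-06 0.68
scene cup [ 0.62   -0.1006  0.0006] along 0.1953457 across 0.12375840000000003 0.97
scene cup [0.518  0.1107 0.001 ] along -0.0011059000000000136 across -0.00468329999999995 0.71
top bar_push [ 0.4907 -0.1289  0.0696] along 0.24009899999999998 across -0.0008564999999999367 0.58
top bar_nose [0.5112 0.0182 0.051 ] along 0.09153129999999998 across 0.0005036000000000217 0.46
top bowl [0.5184 0.1085 0.0498] along 0.0010248999999999994 across -0.004002699999999992 0.87
top cup [ 0.6211 -0.0923 -0.0051] along 0.18697019999999998 across 0.12377890000000001 0.76
```

View pics/zz10.png

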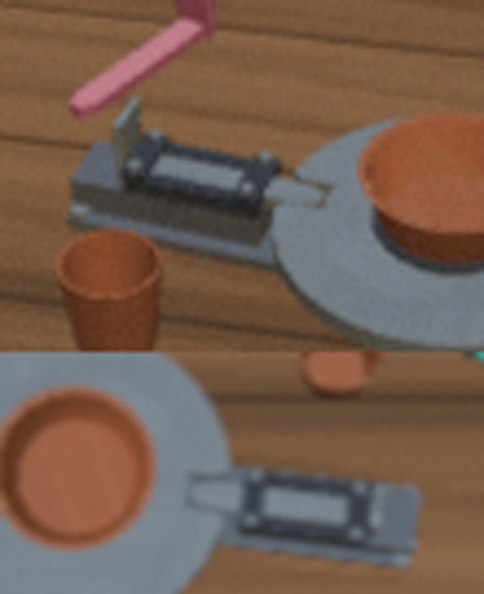

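View pics/scene10.png

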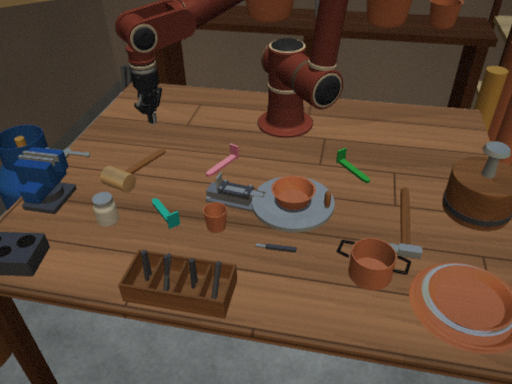

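```bash
python3 - <<'E'
from h import *
c0=np.array([.5225,.109]);u=np.array([-.129,-.992])
for cam in ['scene','top']:
    s=snapshot(cam);P=cloud(s);ok=s['range_z']>0
    P0=np.load(cam+'1.npz')['P']; ok0=np.load(cam+'1.npz')['ok']
    for nm,Q,o in (('before',P0,ok0),('after',P,ok)):
        m=o&(Q[...,2]>.068)&(Q[...,2]<.1)&(Q[...,1]<-.09)&(Q[...,1]>-.2)&(abs(Q[...,0]-.49)<.04)
        a=(Q[m][:,:2]-c0)@u; print(cam,nm,m.sum(),np.percentile(a,[2,50,98]))
E
```

```text
scene before 47 [0.2686016  0.27223249 0.27733816]
scene after 45 [0.22959909 0.23131989 0.23663964]
top before 28 [0.27047772 0.27261025 0.27630175]
top after 24 [0.22628407 0.23202309 0.23554717]
```

Both cameras agree: the upturned plate now spans about 230–236 mm from the axis, which is the home position.

```bash
python3 -c "
from rig import *
print(job_done())"
```

```text
the job is handed in; nothing more can be done
None
```

The turntable is locked: the slot is lined up with the lock bar, and the bar is pushed fully home into it. I handed the job in at about 17 s, with the arm clear of everything.

**What I did:** With the gripper shut, I pushed the knob about 75° clockwise. I stopped once to correct the last 4°. I then pushed the bar's upturned end along the guide until it stopped moving, with about 12 N at the wrist.

**Last checks:**
- **Slot:** before the bar went in, the slot measured −97.4° against a bar line of about −97.4°, and the pictures agreed.
- **Bar:** the depth images from both cameras put the upturned plate at about 230–236 mm from the axis, and home is 230–236 mm. The plate moved about 41 mm, within the 37–44 mm expected.
- **Networks:** their readings agreed less closely. They put the bar's nose at 92 and 96 mm (home is 91 mm) and the push point at 237 and 240 mm (home is 236 mm). That is about their 4 mm error, slightly over for the nose in one view.
- **Bowl and cup:** the bowl still sits in its ring, and the cup reads where it was to within a few millimetres.
- **Everything else:** the punch, the look-alike bars and the other items look unmoved in the final picture. I checked those by eye only.

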